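Show the big seal's carved face to the stand magnifier

TASK

Draw the biggest stone seal straight up out of the wooden seal rack, turn it on its side and hold it up on your side of the stand magnifier, its carved underside squarely facing the lens, centred on the glass and about 8 cm from it, so that I can check the cutting through the lens from across the table. Finish while still holding it there, level and steady. Leave the other seals in the rack, do not bump the magnifier, and leave everything else where it stands.

Things in the scene. Friction and masses are not known exactly. Their poses are not given: they have to be found in the camera images.
- seal_big_mid (a point): centre (half-way up) of the biggest seal: a plain cream-brown stone prism, 34 x 34 mm square and 86 mm long, about 0.26 kg, the thickest and tallest of the four seals in the rack. It stands upright in one of the four wells, carved face down. Its z axis runs along its length, from the carved face to the plain top (up at the start); x and y are square to its flat sides. At the start its top is 96 mm above the table and its upper 64 mm stand free above the rack.
- seal_big_face (a point): centre of the biggest seal's carved face (its underside at the start, tinted dark red), 43 mm from the centre; same axes
- seal_big_top (a point): centre of the biggest seal's plain top end, 43 mm from the centre; same axes
- seal_big: the same biggest seal as a body; origin at the centre of its carved face
- rack: wooden seal rack, fixed to the table: a block 66 mm (its x) by 282 mm (its y) and 32 mm high, origin under its middle. Four square wells 38 mm wide and 22 mm deep in one row, at y = -105, -35, +35 and +105 mm; any seal may stand in any well.
- lens (a point): centre of the stand magnifier's round upright lens, 190 to 235 mm above the table. Its x axis is the lens's axis: +x points away from the robot's side towards the viewer across the table, -x back to the robot's side; z is up. The lens with its black frame is 110 mm across and 10 mm thick.
- magnifier: the stand magnifier: loose, 1.4 kg, standing by its weight; origin at the centre of its round grey base (120 mm across, 20 mm high), straight below the lens; a thin upright post (24 mm across its collar, with a clamp knob reaching 34 mm to -y at 113 mm height) carries the lens. Same x, y directions as the lens.
- lens_head (a joint): how far the lens is pulled up on its post (m, 0 = lowest, lens centre 190 mm above the table; up to 0.045); clamped by friction, leave as it is
- seal_small_mid (a point): centre of another seal in the rack: square, 26 x 26 x 70 mm; leave it
- seal_round_mid (a point): centre of another seal in the rack: round, 28 mm across, 76 mm tall; leave it
- seal_flat_mid (a point): centre of another seal in the rack: oblong, 20 x 32 x 64 mm; leave it
- paste_jar_mid (a point): centre of the lidded white seal-paste jar, 75 mm across, 46 mm high; leave it
- inkstone_mid (a point): centre of the dark slate inkstone, 125 x 85 x 26 mm; leave it
- weight_a_mid (a point): centre of one steel bar paperweight, 30 x 240 x 12 mm, far left; leave it
- weight_b_mid (a point): centre of the other steel bar paperweight, same size, at the right; leave it
- water_pot_mid (a point): centre of the small blue water pot, 60 mm across, 40 mm high, at the left; leave it
- ink_bottle_mid (a point): centre of the black ink bottle, 60 mm across, 125 mm high, at the left; leave it
Mind the look-alikes: they are no part of the job. Leave any red look-alike of the magnifier alone.

How it is judged:
On the way:
1. the biggest seal is drawn up clear of the rack, still about upright (within 26 degrees) (height (world z) of seal_big_mid above 0.088 m and angle between seal_big_mid's own z axis and vertical below 0.45 rad and contact force between seal_big and rack below 0.2 N and contact force between the fingers and seal_big above 1 N), for 0.1 s.
At the end, for the whole second after the job is handed in: the biggest seal is held still in the fingers, touching neither rack nor magnifier, 150 mm or more up; its carved face looks at the lens from the robot's side, 40 to 120 mm off it, within 22 mm of its axis sideways and in height, the seal's length within 20 degrees of that axis (x of seal_big_face in the frame of lens between -0.12 and -0.04 m and x of seal_big_top in the frame of lens below -0.09 m and y of seal_big_face in the frame of lens between -0.022 and 0.022 m and z of seal_big_face in the frame of lens between -0.022 and 0.022 m and angle between the z axis of seal_big_mid and the x axis of lens, either way round below 0.35 rad and contact force between the fingers and seal_big above 1 N and contact force between seal_big and magnifier below 0.2 N and contact force between seal_big and rack below 0.2 N and height (world z) of seal_big_mid above 0.15 m and linear speed of seal_big below 0.03 m/s and angular speed of seal_big below 0.3 rad/s); the arm keeps its last pose, push and grip.
It fails at once if another seal is taken out, knocked over or pushed about (distance of any of seal_small_mid, seal_round_mid, seal_flat_mid from where it was at the start of the episode above 0.02 m).
It fails at once if the magnifier is bumped out of place (lens moved over 10 mm) (distance of lens from where it was at the start of the episode above 0.01 m).
It fails at once if something else on the table is displaced by more than 20 mm (distance of any of paste_jar_mid, inkstone_mid, weight_a_mid, weight_b_mid, water_pot_mid, ink_bottle_mid from where it was at the start of the episode above 0.02 m).
It also fails if it takes over 32 s, if anything falls off the work surface, if the arm or the gripper's body presses on something with over 40 N, if the wrist force passes 120 N, or if a joint passes its speed limit or range.

ROBOT

A 6-joint arm with a two-finger parallel gripper is mounted at the origin on the work surface. World frame = base frame: x ahead of the robot, y to its left, z up, the work surface at z = 0. Lengths are in m, angles in rad, forces in N, time in s.
With the tool pointing down it reaches from about 0.25 to 0.8 m from the base axis. Payload 3.9 kg.
Tool frame: the origin (TCP) lies midway between the tips of the shut fingers; the grasp point (between the pads) lies 19 mm behind it; z points along the fingers, y is the line along which they close (so a half turn about z gives the same grasp; the last joint's range is limited). The gripper opens to 85 mm and grips with 20 to 120 N. Pads are 22 mm wide; open, the fingers measure 114 mm over their backs; the gripper's body (76 mm by 85 mm) begins 54 mm behind the grasp point. The pads swing forward as they close: fully open they stand 13 mm farther back than shut.
Start: joints at [1.213, 0.26, -0.138, 1.173, 0, 1.571], TCP at [0.184, 0.492, 0.231] pointing down, gripper open.
Joint ranges: [-2.78, 2.78], [-0.83, 1.72], [-1.28, 1.37], [-1.9, 2.12], [-1.57, 1.48], [-3.14, 3.14]. Speed limits (rad/s): [2.57, 2.57, 3.14, 3.14, 3.14, 3.14].

INTERFACE

Orientations are given as a unit quaternion [x, y, z, w].
In Python, from rig import sensors, imaging, workorder gives the robot as it stands.
- The arm moves only by the tool step_arm, never from a script. Its argument "deltas" is text: rows parted by semicolons, each of 7 numbers parted by spaces: the finger opening in m, from 0 to 0.0854, then the shift along the tool's x, y, z in m, then the turn, a rotation vector about the tool's x, y, z in rad. In form: grip tx ty tz ax ay az; .... A call has 1 to 10 rows; each row is the pose to reach, as a shift and turn from the pose commanded when the call began, along the tool's axes at that moment; what a row does not reach only later rows make up. A row lasts 1/8 s, in which the tool goes at most 62.5 mm and 10.7 degrees, less where a joint would pass 70% of its speed; a pose out of reach is approached as far as the arm can. A call with a gripper value outside its range is refused whole. The fingers move at their own pace and stop on an object; "grip_force" is the grip in N (left out, the last holds). Time passes only in rows, so rows that repeat a pose let the fingers close. It gives the time, the measured TCP pose, the force, the opening and the grip force at its end, in the units of the state.
- sensors.get_obs(): the state, without advancing time (a new reading comes with each control period).
- imaging.capture(name): name is "scene" or "top" or "wrist"; returns the picture (384x512x3 uint8, red, green, blue); there is no depth.
- imaging.camera_info(name): a dict with "fx", "fy", "cx", "cy" (pixels), "view" (4x4, takes a point from world to camera coordinates); the wrist camera has in their place "tool_from_camera" (4x4, takes a point from camera to tool coordinates, whose origin is the TCP and whose axes are the flange's). Camera axes: x right, y down, z forward; pixel columns grow to the right and rows downward; lengths in m; the calibration is good to about 2 mm. A picture is of the moment at which its call begins: read the wrist's pose just before it. camera_info takes no time and is no camera call.
- workorder.finish_job(): hands the job in; it is judged then, once.
The state is a dict: "t": time; "joints": joint angles; "joint_vel": joint speeds; "effort": joint torques, N m; "tool_pos": TCP position; "orientation": TCP orientation; "force": force on the tool from outside, world axes, zero at the start; "torque": the same for the moment, N m; "finger_gap": finger opening in m; "grasp_force": force on a finger pad.
Only numpy, scipy, OpenCV 4.12 (cv2) and the standard library are available. Lean on these libraries where they do the work, as an engineer would, in place of code of your own. Each camera call takes 0.05 s, during which the arm holds its last target. There are 200 camera calls.

## Working session

There is one attempt and no reset: what is moved stays moved. The work goes in short steps, Python scripts to look and compute and a tool call to move; the robot and the scene stay as the last step left them, time stands still between calls to the robot, and variables do not carry over. Pictures are saved under pics/ and viewed, at most 10 in all, crops included, and the job is handed in when it is done.

Besides the shell and the picture viewer there is one more tool, called after "Request:" by a JSON object that holds its "name" and its "arguments", one argument or row to a line. step_arm: Moves the arm, as the interface text tells. Its arguments: {"type":"object","properties":{"deltas":{"type":"string"},"grip_force":{"type":"number"}},"required":["deltas"]}

```bash
mkdir -p pics; cat > h.py <<'E'
import numpy as np,cv2
from rig import sensors,imaging,workorder
from scipy.spatial.transform import Rotation as R
def ray(n,u,v):
    c=imaging.camera_info(n);V=np.array(c['view'])
    if True:
        d=V[:3,:3].T@np.array([(u-c['cx'])/c['fx'],(v-c['cy'])/c['fy'],1]);o=-V[:3,:3].T@V[:3,3]
    return o,d
def plane(n,u,v,z):
    o,d=ray(n,u,v);return o+d*(z-o[2])/d[2]
def tri(n1,p1,n2,p2):
    o1,d1=ray(n1,*p1);o2,d2=ray(n2,*p2)
    s=np.linalg.lstsq(np.c_[d1,-d2],o2-o1,rcond=None)[0]
    a=o1+s[0]*d1;b=o2+s[1]*d2
    return (a+b)/2,np.linalg.norm(a-b)
def proj(n,p):
    c=imaging.camera_info(n);V=np.array(c['view']);q=V[:3,:3]@p+V[:3,3]
    return c['fx']*q[0]/q[2]+c['cx'],c['fy']*q[1]/q[2]+c['cy']
E
python3 - <<'E'
from h import *
for n in('scene','top'):
    im=imaging.capture(n);cv2.imwrite(f'pics/{n}0.png',im[:,:,::-1]);c=imaging.camera_info(n)
    print(n,c['fx'],c['cx'],c['cy'],ray(n,c['cx'],c['cy']))
print(imaging.camera_info('wrist'));print(sensors.get_obs())
E
```

```text
scene 384.8919331778834 257.5299356049437 197.06406975234518 (array([1.39022193, 0.34073959, 0.81980452]), array([-0.74465177, -0.31181936, -0.59013763]))
top 470.3111624017622 246.66553192544256 191.06242186706686 (array([0.23847033, 0.00570189, 1.79843746]), array([ 0.18310981,  0.00541165, -0.98307757]))
{'fx': 312.3763067210833, 'fy': 312.3763067210833, 'cx': 251.89196358237402, 'cy': 194.5964609434932, 'tool_from_camera': array([[-9.13546186e-04, -9.49486358e-01, -3.13806982e-01,
         8.20088822e-02],
       [ 9.99999565e-01, -8.08946000e-04, -4.63541623e-04,
         7.14459989e-04],
       [ 1.86273544e-04, -3.13807269e-01,  9.49486684e-01,
        -1.43452748e-01],
       [ 0.00000000e+00,  0.00000000e+00,  0.00000000e+00,
         1.00000000e+00]])}
{'t': 0.1, 'joints': array([ 1.21296426e+00,  2.60620538e-01, -1.39254283e-01,  1.17271135e+00,
        1.12209973e-05,  1.57079327e+00]), 'joint_vel': array([-1.83048307e-03, -8.03658274e-04,  3.70972918e-03,  1.67163106e-03,
       -8.96219609e-05, -8.55278350e-04]), 'effort': array([-1.02998317e-04, -4.06507266e+01,  2.54528099e+01,  1.01263160e-02,
        2.46043732e-05,  1.01205802e-05]), 'tool_pos': array([0.18365621, 0.49116187, 0.23054161]), 'orientation': array([ 1.77961442e-01,  9.84037054e-01, -8.79638123e-04, -1.64785357e-04]), 'force': array([0.04603395, 0.13172781, 0.65363824]), 'torque': array([ 0.02958564,  0.02303754, -0.01809105]), 'grasp_force': 0.0, 'finger_gap': 0.08535267634333724}
```

View pics/scene0.png

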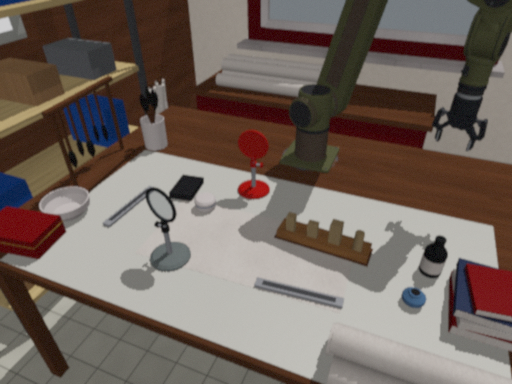

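View pics/top0.png

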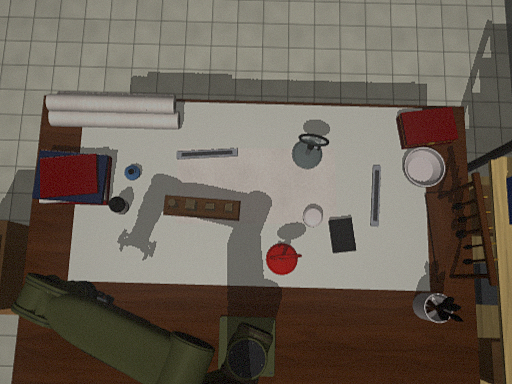

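The scene view shows four seals in the rack at (291,222), (313,229), (336,234) and (359,240), the grey magnifier with its lens at (161,205) and base at (170,256), and the red look-alike at (254,165). The top view shows the seals at (172,203), (190,204), (209,205) and (228,207), and the magnifier base at (307,153). Candidates for the biggest seal are these four. (336,234) in scene, which is (190,204) in top, looks tallest and thickest, so I'll check it in a close crop.

```bash
python3 - <<'E'
from h import *
s=cv2.imread('pics/scene0.png');t=cv2.imread('pics/top0.png')
a=cv2.resize(s[200:270,265:385],None,fx=5,fy=5,interpolation=cv2.INTER_CUBIC)
b=cv2.resize(t[185:230,155:255],None,fx=5,fy=5,interpolation=cv2.INTER_CUBIC)
l=cv2.resize(s[180:275,140:200],None,fx=3,fy=3);m=cv2.resize(t[125:175,285:335],None,fx=4,fy=4)
out=np.zeros((590,790,3),np.uint8);out[:350,:600]=a;out[355:580,:500]=b;out[:285,605:785]=l;out[300:500,590:790]=m
cv2.imwrite('pics/c.png',out)
# rack mask in top
h=cv2.cvtColor(t,cv2.COLOR_BGR2HSV)
k=((h[...,1]>90)&(h[...,0]<25)).astype(np.uint8);k[:180]=0;k[235:]=0;k[:,:150]=0;k[:,260:]=0
c=max(cv2.findContours(k,0,2)[0],key=cv2.contourArea);r=cv2.minAreaRect(c);bx=cv2.boxPoints(r);print(r)
for p in bx:print(p,plane('top',*p,.032))
print('seal',plane('top',190,204,.096))
E
```

```text
((201.57571411132812, 207.37442016601562), (75.60684967041016, 19.229637145996094), 4.513988018035889)
[163.13284 213.98419] [0.47021354 0.32905129 0.032     ]
[164.64627 194.81421] [0.54400253 0.32778493 0.032     ]
[240.01859 200.76465] [0.52922165 0.03963949 0.032     ]
[238.50516 219.93463] [0.45571777 0.04306651 0.032     ]
seal [0.50145023 0.22120046 0.096     ]
```

View pics/c.png

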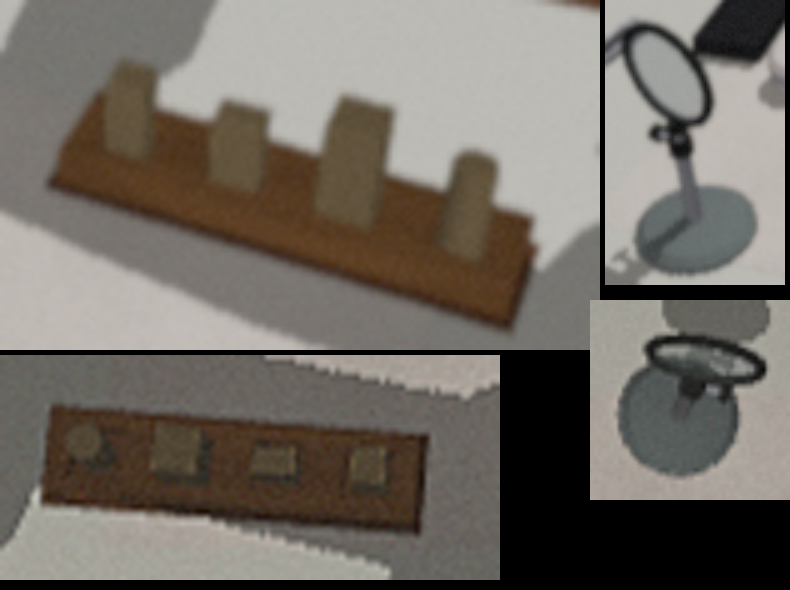

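The crop confirms it: the seal at crop (355,165), which is scene (336,234), is clearly the thickest and tallest. The neighbours are round on its right, oblong and small square on its left. In top it is at (190.6,204). Next I'll measure the lens and compute the approach.

```bash
cat >> h.py <<'E'
def rel(p,Rt,o=None):
    o=o or sensors.get_obs();r=R.from_quat(o['orientation'])
    return r.inv().apply(np.array(p)-o['tool_pos']).round(4),(r.inv()*R.from_matrix(Rt)).as_rotvec().round(4)
E
python3 - <<'E'
from h import *
P={}
for n,(x0,y0,x1,y1) in {'scene':(140,183,180,225),'top':(294,128,334,151)}.items():
    im=cv2.imread(f'pics/{n}0.png');k=(im.max(2)<60).astype(np.uint8);m=np.zeros_like(k);m[y0:y1,x0:x1]=k[y0:y1,x0:x1]
    c=max(cv2.findContours(m,0,1)[0],key=lambda c:np.prod(cv2.boundingRect(c)[2:]));e=cv2.fitEllipse(cv2.convexHull(c));P[n]=e;print(n,e,cv2.boundingRect(c))
L,g=tri('scene',P['scene'][0],'top',P['top'][0]);print('lens',L,g)
# horizontal diameter from top ellipse's major axis
(cx,cy),(a,b),an=P['top'];t=np.deg2rad(an+90);u=np.array([np.cos(t),np.sin(t)])*max(a,b)/2
p,q=plane('top',cx+u[0],cy+u[1],L[2]),plane('top',cx-u[0],cy-u[1],L[2]);d=p-q;print(p,q,np.linalg.norm(d),'yaw',np.degrees(np.arctan2(-d[0]*np.sign(d[1]),abs(d[1]))))
im=cv2.imread('pics/top0.png');h=cv2.cvtColor(im,cv2.COLOR_BGR2HSV)
k=cv2.inRange(h,(85,25,40),(105,140,200));m=0*k;m[128:175,285:328]=k[128:175,285:328]
c=max(cv2.findContours(m,0,1)[0],key=cv2.contourArea);e=cv2.minEnclosingCircle(c);print('base',e,plane('top',*e[0],.02))
print('red',plane('top',282,259,.02),'jar',plane('top',312,215,.046))
y=np.array([.9987,-.051,0]);z=np.array([0,0,-1.]);Rt=np.c_[np.cross(y,z),y,z]
print(rel([.5016,.2205,.16],Rt))
E
```

```text
scene ((163.49937438964844, 196.9065704345703), (33.16487503051758, 53.4952507019043), 179.9444122314453) (146, 183, 34, 42)
top ((313.0697326660156, 141.49472045898438), (16.44125747680664, 29.984926223754883), 100.82743835449219) (299, 133, 30, 18)
lens [ 0.71742983 -0.21354816  0.2120246 ] 0.0016309898330453445
[ 0.7257566  -0.16122751  0.2120246 ] [ 0.70823617 -0.26431253  0.2120246 ] 0.10456332086091259 yaw -9.645873338832258
base ((311.0, 167.0), 9.999999747378752e-05) [ 0.67187314 -0.23152728  0.02      ]
red [ 0.31476107 -0.1242032   0.02      ] jar [ 0.48050171 -0.23246682  0.046     ]
(array([-0.3926, -0.142 ,  0.0708]), array([-1.600e-03,  1.100e-03,  1.264e+00]))
```

Request:
{"name": "step_arm", "arguments": {
  "deltas": "0.085 -0.393 -0.142 0.071 0 0 1.264;0.085 -0.393 -0.142 0.071 0 0 1.264;0.085 -0.393 -0.142 0.071 0 0 1.264;0.085 -0.393 -0.142 0.071 0 0 1.264;0.085 -0.393 -0.142 0.071 0 0 1.264;0.085 -0.393 -0.142 0.071 0 0 1.264;0.085 -0.393 -0.142 0.071 0 0 1.264;0.085 -0.393 -0.142 0.071 0 0 1.264;0.085 -0.393 -0.142 0.071 0 0 1.264;0.085 -0.393 -0.142 0.071 0 0 1.264",
  "grip_force": 80
}}

```text
t: 1.35
tool_pos: [0.5012, 0.222, 0.1605]
orientation: [0.724, 0.69, -0.0, -0.0]
force: [-0.3, -0.3, -0.1]
finger_gap: 0.0847
grasp_force: 0.0
```

```bash
python3 - <<'E'
from h import *
print(tri('scene',(161,204.7),'top',(313.7,140)),plane('top',307,154.3,.02))
o=sensors.get_obs();print(o['t'],o['tool_pos'],o['joints'].round(3))
im=imaging.capture('wrist');cv2.imwrite('pics/w1.png',im[:,:,::-1])
E
```

```text
(array([ 0.72863942, -0.21804335,  0.19245437]), np.float64(0.0006812956174226014)) [ 0.72235321 -0.21574087  0.02      ]
1.35 [0.50123256 0.22196631 0.1604506 ] [ 0.417  0.338 -0.216  1.017  0.     2.036]
```

View pics/w1.png

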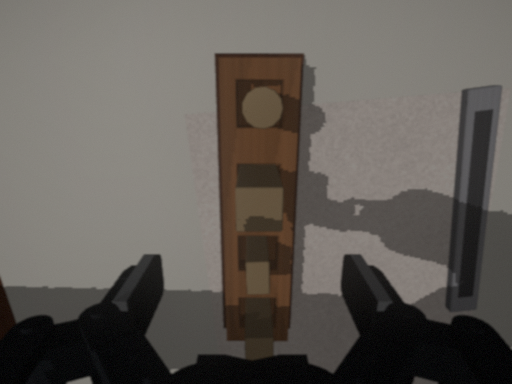

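The wrist view shows the big seal's top face spanning about (236..283, 188..232), with the round seal at (262,107) and the other two below it at (258,277) and (258,347).

```bash
python3 - <<'E'
from h import *
im=cv2.imread('pics/w1.png').astype(int)
print(im[190:230,222:298].mean(0).sum(1).astype(int)[::2]);print(im[160:260,245:275].mean(1).sum(1).astype(int)[::3])
c=imaging.camera_info('wrist');T=c['tool_from_camera'];o=sensors.get_obs();r=R.from_quat(o['orientation'])
def wp(u,v,z):
    d=r.apply(T[:3,:3]@[(u-c['cx'])/c['fx'],(v-c['cy'])/c['fx'],1]);p=o['tool_pos']+r.apply(T[:3,3]);return p+d*(z-p[2])/d[2]
for q in[(236,188),(283,188),(283,232),(236,232),(259.5,210)]:print(wp(*q,.096).round(4))
for q in[(217,54),(303,54),(291,341),(225,341)]:print(wp(*q,.032).round(4))
E
```

```text
[152 179 185 191 193 200 205 230 245 246 244 236 223 217 212 210 211 211
 210 209 210 212 213 214 213 213 216 217 218 215 185 159 150 142 136 125
 112 185]
[185 156 128 128 129 129 130 128 130 182 242 242 241 241 242 242 242 242
 241 192 154 154 150 151 176 155 126 126 126 127 127 126 127 124]
[0.49   0.2405 0.096 ]
[0.5227 0.2388 0.096 ]
[0.5221 0.2052 0.096 ]
[0.4878 0.2069 0.096 ]
[0.5057 0.2232 0.096 ]
[0.4777 0.3334 0.032 ]
[0.5463 0.33   0.032 ]
[0.5338 0.0446 0.032 ]
[0.4622 0.0481 0.032 ]
```

Request:
{"name": "step_arm", "arguments": {
  "deltas": "0.085 0.001 0.005 0.04 0 0 0;0.085 0.001 0.005 0.08 0 0 0;0.085 0.001 0.005 0.11 0 0 0;0.085 0.001 0.005 0.11 0 0 0;0.03 0.001 0.005 0.11 0 0 0;0.02 0.001 0.005 0.11 0 0 0;0.02 0.001 0.005 0.11 0 0 0;0.02 0.001 0.005 0.11 0 0 0;0.02 0.001 0.005 0.11 0 0 0;0.02 0.001 0.005 0.11 0 0 0",
  "grip_force": 80
}}

```text
t: 2.65
tool_pos: [0.508, 0.2223, 0.0517]
orientation: [0.725, 0.689, 0.001, 0.0]
force: [-1.3, 0.2, 5.5]
finger_gap: 0.0331
grasp_force: 78.9
```

Request:
{"name": "step_arm", "arguments": {
  "deltas": "0.02 0 0 -0.01 0 0 0;0.02 0 0 -0.025 0 0 0;0.02 0 0 -0.045 0 0 0;0.02 0 0 -0.07 0 0 0;0.02 0 0 -0.1 0 0 0;0.02 0 0 -0.14 0 0 0;0.02 0 0 -0.18 0 0 0;0.02 0 0 -0.22 0 0 0;0.02 0 0 -0.25 0 0 0;0.02 0 0 -0.25 0 0 0"
}}

```text
t: 3.9
tool_pos: [0.5086, 0.2223, 0.3034]
orientation: [0.725, 0.689, 0.003, 0.001]
force: [0.3, 0.5, -2.9]
finger_gap: 0.0331
grasp_force: 79.7
```

```bash
python3 - <<'E'
from h import *
o=sensors.get_obs();print(o['t'],o['tool_pos'],o['orientation'],o['joints'].round(3),o['finger_gap'],o['grasp_force'])
im=imaging.capture('scene');cv2.imwrite('pics/s2.png',im[:,:,::-1])
# lens: ring via dark mask, excluding inkstone
for n,(x0,y0,x1,y1) in {'scene':(143,184,180,226),'top':(294,130,334,150)}.items():
    g=cv2.imread(f'pics/{n}0.png').max(2)[y0:y1,x0:x1]
    for t in(50,70,90):print(n,t);print('\n'.join(''.join('#' if v<t else '.' for v in r) for r in g)) if t==70 else 0
E
```

```text
3.9 [0.50860448 0.2223495  0.30335307] [0.72494872 0.68879627 0.00282112 0.00104528] [ 0.412  0.29   0.091  1.365 -0.     2.034] 0.03313364809924423 79.68560099601746
scene 50
scene 70
..................................###
.................................####
................................#####
...............................######
........####..................#######
.....##########...............#######
...########.#####............########
..######.......####.........#########
..#####..........###.......##########
...###............###......##########
...###.............###.....##########
...##................##....##########
...##.................###..##########
...##..................##############
....#..................#####....#####
....##..................####.........
....##...................###.........
.....#....................###........
.....##...................###........
.....##....................##........
......#.....................##.......
......##....................##.......
.......#.....................##......
.......##....................##......
...
[... 830 characters left out ...]
...........#.........................
........##############..................
......####################..............
.....####.........##########............
.....##.................######..........
.....##...................######........
......###....................####.......
......#####.#..#...............####.....
......########...##.............###.....
.....#...###########............###.....
...##.....#############.........###.....
..##.........#####################......
..#..........###################........
.............#######...####.............
#............#######....##..............
.............######.....##..............
.............######....####.............
top 90
```

View pics/s2.png

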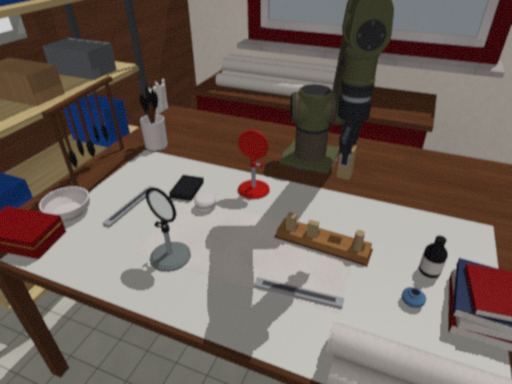

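The scene shows the seal held upright at (345,163), and the other three are still in the rack. The magnifier ring spans (145..176, 188..222). Now for the lens centre and yaw.

```bash
python3 - <<'E'
from h import *
L,g=tri('scene',(160.2,204.6),'top',(313.6,139.7));print('lens',L,g)
for n,(x0,y0,x1,y1) in {'scene':(143,186,177,223),'top':(297,132,331,147)}.items():
    k=(cv2.imread(f'pics/{n}0.png').max(2)<70).astype(np.uint8);m=0*k;m[y0:y1,x0:x1]=k[y0:y1,x0:x1]
    if n=='scene':
        m[:, :]=m; 
        for y in range(184,200): m[y,143+int(19+(y-193)*1.3)+4:]=0
        m[220:]=0
    else:
        m[140:,:320]=0; m[:,:]=m
    p=np.argwhere(m)[:,::-1].astype(np.float32);e=cv2.fitEllipseDirect(p);print(n,e)
    (cx,cy),(a,b),an=e;t=np.deg2rad(an);Q=np.array([[np.cos(t),-np.sin(t)],[np.sin(t),np.cos(t)]]);A=Q@np.diag([4/a**2,4/b**2])@Q.T
    w=np.array(proj(n,L+[0,0,.02]))-proj(n,L-[0,0,.02]);h=np.array([-(A@w)[1],(A@w)[0]]);h/=np.sqrt(h@A@h)
    P=[plane(n,cx+s*h[0],cy+s*h[1],L[2]) for s in(1,-1)];d=P[0]-P[1];d*=np.sign(d[1]);print(np.mean(P,0),np.linalg.norm(d),'yaw',np.degrees(np.arctan2(-d[0],d[1])))
for z in(.113,.125):
    d=plane('scene',165.7,224,z)-plane('scene',156.7,223.7,z);print('knob',d,np.degrees(np.arctan2(-d[0],d[1])))
E
```

```text
lens [ 0.72994836 -0.21838071  0.19345733] 0.0025772942333887085
scene ((160.2841796875, 204.2729034423828), (19.49681854248047, 36.60842514038086), 141.5045166015625)
[ 0.72872465 -0.22135621  0.19345733] 0.09747888459106469 yaw -9.238686612152755
top ((313.5887145996094, 139.52670288085938), (9.454537391662598, 27.305654525756836), 101.51506042480469)
[ 0.72989063 -0.21714566  0.19345733] 0.09604919798278513 yaw -12.19904745291123
knob [-0.00856291  0.02453219  0.        ] 19.241426141806564
knob [-0.00841753  0.02411569  0.        ] 19.241426141806286
```

```bash
cat >> h.py <<'E'
def goal(p,yaw,pitch):
    a,b=np.deg2rad([yaw,pitch]);z=np.array([np.cos(a)*np.cos(b),np.sin(a)*np.cos(b),-np.sin(b)])
    y=np.array([np.cos(a)*np.sin(b),np.sin(a)*np.sin(b),np.cos(b)]);return rel(p,np.c_[np.cross(y,z),y,z])
E
python3 - <<'E'
from h import *
im=cv2.imread('pics/scene0.png');h=cv2.cvtColor(im,cv2.COLOR_BGR2HSV);k=(cv2.inRange(h,(0,150,100),(8,255,255))|cv2.inRange(h,(172,150,100),(180,255,255)));m=0*k;m[120:205,225:280]=k[120:205,225:280]
n=cv2.inRange(m,1,255);ys,xs=np.nonzero(n);print('scene red',xs.min(),xs.max(),ys.min(),ys.max())
hd=n.copy();hd[162:]=0;y,x=np.nonzero(hd);print('head',x.min(),x.max(),y.min(),y.max())
bs=n.copy();bs[:180]=0;y,x=np.nonzero(bs);print('base',x.min(),x.max(),y.min(),y.max(),plane('scene',(x.min()+x.max())/2,(y.min()+y.max())/2,.02))
t=cv2.imread('pics/top0.png');h=cv2.cvtColor(t,cv2.COLOR_BGR2HSV);k=(cv2.inRange(h,(0,150,90),(8,255,255))|cv2.inRange(h,(172,150,90),(180,255,255)));m=0*k;m[235:280,255:310]=k[235:280,255:310]
print('\n'.join(''.join('#' if v else '.' for v in r) for r in m[240:278:2,262:306]))
print(goal([.55,-.05,.40],-12,45))
E
```

```text
scene red 238 268 129 198
head 238 268 129 161
base 238 268 181 198 [ 0.34432372 -0.11480833  0.02      ]
............................................
............................................
...............#............................
...........#####..####......#...............
.........############.....#####.............
.......###############...########...........
......###############...##########..........
.....###############....########............
.....###..#..#########################......
....##############.#.##############.........
....###############################.........
.....##############################.........
.....##############################.........
......############################..........
........########################............
..........#####################.............
............################................
...................###......................
............................................
(array([-0.2694,  0.0563, -0.099 ]), array([-0.7817, -0.0632,  0.1496]))
```

Request:
{"name": "step_arm", "arguments": {
  "deltas": "0.02 -0.06 0.01 -0.07 0 0 0;0.02 -0.269 0.056 -0.099 -0.78 -0.063 0.15;0.02 -0.269 0.056 -0.099 -0.78 -0.063 0.15;0.02 -0.269 0.056 -0.099 -0.78 -0.063 0.15;0.02 -0.269 0.056 -0.099 -0.78 -0.063 0.15;0.02 -0.269 0.056 -0.099 -0.78 -0.063 0.15;0.02 -0.269 0.056 -0.099 -0.78 -0.063 0.15;0.02 -0.269 0.056 -0.099 -0.78 -0.063 0.15"
}}

```text
t: 4.95
tool_pos: [0.5495, -0.0492, 0.3984]
orientation: [0.718, 0.583, 0.239, 0.296]
force: [0.3, 0.3, -2.8]
finger_gap: 0.0331
grasp_force: 80.7
```

```bash
python3 - <<'E'
from h import *
from scipy.optimize import least_squares
o=sensors.get_obs();r=R.from_quat(o['orientation']).as_matrix();print(o['t'],o['tool_pos'].round(4),o['joints'].round(4),r.round(3).tolist(),o['force'],o['finger_gap'])
S=[([1.213,.2606,-.1393,1.1727,0],[.1837,.4912,.2305]),([.417,.338,-.216,1.017,0],[.5012,.222,.1605]),([.412,.290,.091,1.365,0],[.5086,.2223,.3034]),(o['joints'][:5],o['tool_pos'])]
def fk(q,x):
    a,b,c,e,h,r0=x;th=q[1]-q[2];p=th+q[3]
    w=r0+a*np.sin(q[1])+b*np.cos(th)+e*np.cos(p);zz=h+a*np.cos(q[1])-b*np.sin(th)-e*np.sin(p)
    f=c*np.cos(q[4]);x_=w+f*np.cos(p);z_=zz-f*np.sin(p);y_=x[2]*np.sin(q[4])
    return np.array([x_*np.cos(q[0])-y_*np.sin(q[0]),x_*np.sin(q[0])+y_*np.cos(q[0]),z_])
s=least_squares(lambda x:np.concatenate([np.subtract(fk(q,x),p) for q,p in S]+[.002*(x-[.5,.4,.25,.1,.2,0])]),[.5,.4,.25,.1,.2,0])
print('a b c e h r0',s.x.round(3),'res',np.abs(s.fun[:12]).max());np.save('kin.npy',s.x)
o_,d=ray('scene',253,145);t=((.33-o_[0])*d[0]+(-.12-o_[1])*d[1])/(d[:2]@d[:2]);print('red head',o_+t*d)
E
```

```text
4.95 [ 0.5495 -0.0492  0.3984] [-0.0069 -0.2523 -0.5475  0.5066 -0.1423  1.7143] [[0.207, 0.696, 0.687], [0.978, -0.146, -0.147], [-0.001, 0.703, -0.711]] [ 0.28754664  0.31752076 -2.82765687] 0.03306730217485238
a b c e h r0 [0.596 0.384 0.32  0.136 0.259 0.016] res 0.009938987406054589
red head [ 0.32949771 -0.1188407   0.19325963]
```

```bash
python3 - <<'E'
from h import *
Q=R.from_quat([.725,.689,.001,0]).as_matrix()
print(rel([.508,.2223,.22],Q))
E
```

```text
(array([ 0.2573, -0.1941,  0.0586]), array([ 0.7765,  0.0642, -0.1485]))
```

A horizontal tool pointing at the lens is beyond the arm's elbow range, and the red look-alike would be in the way. I'll put the seal back in its well and regrasp it with the tool tilted about 33°, so that at the end the tool comes down from above.

Request:
{"name": "step_arm", "arguments": {
  "deltas": "0.02 0.257 -0.194 0.059 0.776 0.064 -0.149;0.02 0.257 -0.194 0.059 0.776 0.064 -0.149;0.02 0.257 -0.194 0.059 0.776 0.064 -0.149;0.02 0.257 -0.194 0.059 0.776 0.064 -0.149;0.02 0.257 -0.194 0.059 0.776 0.064 -0.149;0.02 0.257 -0.194 0.059 0.776 0.064 -0.149;0.02 0.257 -0.194 0.059 0.776 0.064 -0.149;0.02 0.257 -0.194 0.059 0.776 0.064 -0.149;0.02 0.257 -0.194 0.059 0.776 0.064 -0.149"
}}

```text
t: 6.08
tool_pos: [0.5097, 0.2207, 0.2222]
orientation: [0.726, 0.688, 0.003, 0.002]
force: [-0.4, 0.3, -2.7]
finger_gap: 0.0334
grasp_force: 80.9
```

```bash
python3 - <<'E'
from h import *
Q=R.from_quat([.725,.689,.001,0]).as_matrix()
print(rel([.508,.2223,.053],Q),sensors.get_obs()['tool_pos'],sensors.get_obs()['orientation'])
E
```

```text
(array([ 0.0012, -0.003 ,  0.1692]), array([ 0.0057, -0.0005, -0.002 ])) [0.50969823 0.22070237 0.22219935] [0.72557444 0.68813381 0.00316573 0.00188934]
```

Request:
{"name": "step_arm", "arguments": {
  "deltas": "0.02 0.001 -0.002 0.05 0.006 0 -0.002;0.02 0.0012 -0.0025 0.1 0.006 0 -0.002;0.02 0.0012 -0.0028 0.12 0.006 0 -0.002;0.02 0.0012 -0.0028 0.125 0.006 0 -0.002;0.02 0.0012 -0.0028 0.125 0.006 0 -0.002"
}}

```text
t: 6.7
tool_pos: [0.5077, 0.2228, 0.0967]
orientation: [0.725, 0.689, 0.001, -0.001]
force: [-0.2, -0.4, -3.0]
finger_gap: 0.0331
grasp_force: 80.9
```

```bash
python3 - <<'E'
from h import *
Q=R.from_quat([.725,.689,.001,0]).as_matrix()
print(rel([.508,.2223,.053],Q),sensors.get_obs()['tool_pos'])
E
```

```text
(array([-0.0005,  0.0004,  0.0437]), array([-0.0013, -0.0004,  0.0005])) [0.50765819 0.2227615  0.09671616]
```

Within 0.5 mm of the original pose, so I'll lower it.

Request:
{"name": "step_arm", "arguments": {
  "deltas": "0.02 -0.0004 0.0003 0.008 0 0 0;0.02 -0.0004 0.0003 0.016 0 0 0;0.02 -0.0004 0.0003 0.024 0 0 0;0.02 -0.0004 0.0003 0.032 0 0 0;0.02 -0.0004 0.0003 0.038 0 0 0;0.02 -0.0004 0.0003 0.043 0 0 0;0.02 -0.0004 0.0003 0.043 0 0 0"
}}

```text
t: 7.58
tool_pos: [0.5069, 0.2226, 0.0523]
orientation: [0.724, 0.689, -0.0, -0.001]
force: [-0.1, -0.2, -1.8]
finger_gap: 0.0333
grasp_force: 80.9
```

Request:
{"name": "step_arm", "arguments": {
  "deltas": "0.06 0 0 0 0 0 0;0.085 0 0 0 0 0 0;0.085 0 0 0 0 0 0;0.085 0 0 0 0 0 0;0.085 0 0 -0.03 0 0 0;0.085 0 0 -0.08 0 0 0;0.085 0 0 -0.11 0 0 0;0.085 0 0 -0.11 0 0 0"
}}

```text
t: 8.57
tool_pos: [0.5091, 0.2234, 0.1653]
orientation: [0.724, 0.689, 0.003, 0.0]
force: [0.7, -1.1, 0.1]
finger_gap: 0.0853
grasp_force: 0.0
```

```bash
cat >> h.py <<'E'
def tilt(back,al=33):
    a=np.deg2rad(al);y=np.array([.9987,-.051,0]);z=np.sin(a)*np.array([.051,.9987,0])+[0,0,-np.cos(a)]
    return rel(np.array([.507,.2228,.076])+(.019-back)*z,np.c_[np.cross(y,z),y,z])
E
python3 - <<'E'
from h import *
print(sensors.get_obs()['tool_pos'],tilt(.09))
im=imaging.capture('wrist');cv2.imwrite('pics/w2.png',im[:,:,::-1])
E
```

```text
[0.50913802 0.22338258 0.16534791] (array([-0.0395, -0.0023,  0.0296]), array([0.0031, 0.5723, 0.0025]))
```

View pics/w2.png

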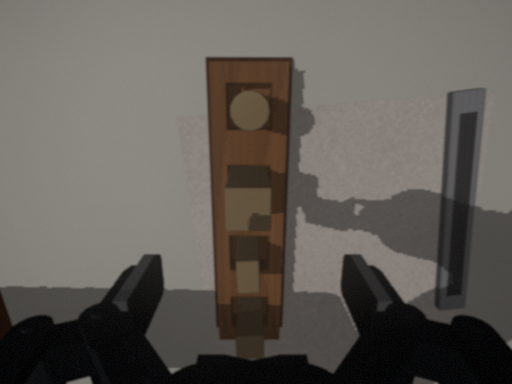

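The big seal stands in its well again, top face at about (248,208), and the others are unchanged. Next is the tilt.

Request:
{"name": "step_arm", "arguments": {
  "deltas": "0.085 -0.0395 -0.002 0 0 0.3 0;0.085 -0.0395 -0.002 0.0296 0 0.572 0;0.085 -0.0395 -0.002 0.0296 0 0.572 0;0.085 -0.0395 -0.002 0.0296 0 0.572 0;0.085 -0.0395 -0.002 0.0296 0 0.572 0;0.085 -0.0395 -0.002 0.0296 0 0.572 0"
}}

```text
t: 9.38
tool_pos: [0.5036, 0.1843, 0.1334]
orientation: [0.694, 0.662, 0.204, -0.195]
force: [0.1, 0.8, -0.3]
finger_gap: 0.085
grasp_force: 0.0
```

```bash
python3 - <<'E'
from h import *
o=sensors.get_obs();print(o['tool_pos'],o['joints'].round(3),tilt(.09),tilt(0))
E
```

```text
[0.50361478 0.18427066 0.13338571] [ 0.022  0.318 -0.479  0.73   0.571  1.653] (array([ 0.0012,  0.0014, -0.0018]), array([-0.0024,  0.0038,  0.0028])) (array([0.0015, 0.0016, 0.0882]), array([-0.0024,  0.0038,  0.0028]))
```

Request:
{"name": "step_arm", "arguments": {
  "deltas": "0.085 0.001 0.001 0.03 0 0 0;0.085 0.001 0.0015 0.06 0 0 0;0.085 0.001 0.0015 0.08 0 0 0;0.085 0.001 0.0015 0.088 0 0 0;0.085 0.001 0.0015 0.088 0 0 0;0.03 0.001 0.0015 0.088 0 0 0;0.02 0.001 0.0015 0.088 0 0 0;0.02 0.001 0.0015 0.088 0 0 0;0.02 0.001 0.0015 0.088 0 0 0;0.02 0.001 0.0015 0.088 0 0 0",
  "grip_force": 80
}}

```text
t: 10.62
tool_pos: [0.5074, 0.2314, 0.0601]
orientation: [0.695, 0.661, 0.205, -0.195]
force: [-1.5, -2.4, 5.8]
finger_gap: 0.0331
grasp_force: 79.9
```

```bash
python3 - <<'E'
from h import *
o=sensors.get_obs();r=R.from_quat(o['orientation']);print(o['tool_pos'],o['finger_gap'],r.inv().apply([0,0,1]).round(4),np.degrees(np.arccos(-r.as_matrix()[2,2])))
np.save('g.npy',np.r_[o['tool_pos'],o['orientation']])
E
```

```text
[0.50743132 0.2314369  0.0600952 ] 0.03306601067806648 [ 5.426e-01 -8.000e-04 -8.400e-01] 32.85772020725187
```

Request:
{"name": "step_arm", "arguments": {
  "deltas": "0.02 0.0054 0 -0.0084 0 0 0;0.02 0.0136 0 -0.021 0 0 0;0.02 0.0244 0 -0.0378 0 0 0;0.02 0.0407 0 -0.063 0 0 0;0.02 0.065 0 -0.101 0 0 0;0.02 0.092 0 -0.143 0 0 0;0.02 0.119 0 -0.185 0 0 0;0.02 0.136 0 -0.21 0 0 0;0.02 0.136 0 -0.21 0 0 0"
}}

```text
t: 11.75
tool_pos: [0.5084, 0.2321, 0.3119]
orientation: [0.695, 0.662, 0.206, -0.194]
force: [0.2, 0.1, -3.2]
finger_gap: 0.0334
grasp_force: 80.1
```

```bash
cat >> h.py <<'E'
# final: tool y horizontal-left, tool pitch down p; face point offset from grasp record
G=np.load('g.npy');rg=R.from_quat(G[3:]);FT=rg.inv().apply(np.array([.507,.2228,.010])-G[:3]);AX=rg.inv().apply([0,0,-1.])
L=np.array([.729,-.219,.194]);yaw=np.deg2rad(-10.7);N=np.array([np.cos(yaw),np.sin(yaw),0])
def final(dist,tiltdn=0,up=0):
    # world frame F=face dir N (tilted down by tiltdn), tool y = left
    t=np.deg2rad(tiltdn);left=np.array([-N[1],N[0],0]);F=N*np.cos(t)-np.array([0,0,np.sin(t)])
    y0=np.array([0,1,0.]);y0=y0-AX*(y0@AX);y0/=np.linalg.norm(y0)
    A=np.c_[AX,y0,np.cross(AX,y0)];B=np.c_[F,left,np.cross(F,left)];Rt=B@A.T
    return L-N*dist+[0,0,up]-Rt@FT,Rt
E
python3 - <<'E'
from h import *
print('FT',FT,AX);o=sensors.get_obs();print(o['tool_pos'],o['joints'].round(3),o['t'])
p,Rt=final(.08);print(p,Rt.round(3).tolist());print(rel(p,Rt))
p2=p.copy();p2[2]+=.17;p2[:2]-=.1*N[:2];print(p2,rel(p2,Rt))
E
```

```text
FT [-3.44435768e-02  3.96865571e-05  3.73891629e-02] [-5.42554174e-01  7.75747325e-04  8.40020456e-01]
[0.5084293  0.23205943 0.31192732] [ 0.117  0.188 -0.159  1.115  0.564  1.768] 11.75
[ 0.60116664 -0.19484648  0.18535233] [[-0.533, 0.186, 0.825], [0.101, 0.982, -0.157], [-0.84, 0.0, -0.543]]
(array([-0.4232,  0.1133, -0.1221]), array([-0.3267, -1.2692, -1.5303]))
[ 0.50290536 -0.17627981  0.35535233] (array([-0.3193,  0.0148, -0.2578]), array([-0.3267, -1.2692, -1.5303]))
```

Request:
{"name": "step_arm", "arguments": {
  "deltas": "0.02 -0.03 0 -0.06 -0.033 -0.127 -0.153;0.02 -0.06 0.002 -0.1 -0.065 -0.254 -0.306;0.02 -0.1 0.004 -0.14 -0.098 -0.381 -0.459;0.02 -0.14 0.006 -0.18 -0.13 -0.508 -0.612;0.02 -0.19 0.008 -0.21 -0.163 -0.635 -0.765;0.02 -0.23 0.01 -0.24 -0.196 -0.762 -0.918;0.02 -0.27 0.012 -0.258 -0.229 -0.889 -1.071;0.02 -0.319 0.015 -0.258 -0.26 -1.016 -1.224;0.02 -0.319 0.015 -0.258 -0.294 -1.143 -1.377;0.02 -0.319 0.015 -0.258 -0.327 -1.269 -1.53"
}}

```text
t: 13.0
tool_pos: [0.4997, -0.1754, 0.3485]
orientation: [0.134, 0.89, -0.026, 0.434]
force: [-0.0, -0.7, -1.9]
finger_gap: 0.0334
grasp_force: 81.2
```

```bash
python3 - <<'E'
from h import *
o=sensors.get_obs();print(o['tool_pos'],o['joints'].round(3),o['t'])
p,Rt=final(.08);p2=p.copy();p2[2]+=.17;p2[:2]-=.1*N[:2];print(rel(p2,Rt))
for d,u in((.18,.0),(.13,0),(.08,0)):
    p,Rt=final(d,0,u);print(p,rel(p,Rt))
E
```

```text
[ 0.49972257 -0.17543944  0.3484618 ] [-0.45  -0.32  -0.822  0.183  0.187 -0.062] 13.0
(array([-0.0074,  0.0005, -0.0017]), array([-0.0232, -0.0961, -0.1025]))
[ 0.50290536 -0.17627981  0.18535233] (array([ 0.1252, -0.0113,  0.1039]), array([-0.0232, -0.0961, -0.1025]))
[ 0.552036   -0.18556314  0.18535233] (array([ 0.0944, -0.0074,  0.1431]), array([-0.0232, -0.0961, -0.1025]))
[ 0.60116664 -0.19484648  0.18535233] (array([ 0.0636, -0.0034,  0.1823]), array([-0.0232, -0.0961, -0.1025]))
```

Request:
{"name": "step_arm", "arguments": {
  "deltas": "0.02 0 0 0 -0.023 -0.096 -0.102;0.02 0.02 -0.001 0.03 -0.023 -0.096 -0.102;0.02 0.04 -0.003 0.06 -0.023 -0.096 -0.102;0.02 0.06 -0.005 0.1 -0.023 -0.096 -0.102;0.02 0.08 -0.006 0.135 -0.023 -0.096 -0.102;0.02 0.0885 -0.0067 0.151 -0.023 -0.096 -0.102;0.02 0.0885 -0.0067 0.151 -0.023 -0.096 -0.102;0.02 0.0885 -0.0067 0.151 -0.023 -0.096 -0.102"
}}

```text
t: 14.0
tool_pos: [0.5638, -0.1877, 0.1893]
orientation: [0.084, 0.874, -0.044, 0.477]
force: [0.1, 0.2, -1.5]
finger_gap: 0.033
grasp_force: 81.1
```

```bash
python3 - <<'E'
from h import *
o=sensors.get_obs();r=R.from_quat(o['orientation']);print(o['tool_pos'],o['joints'].round(3),o['t'],o['force'],o['finger_gap'])
print('face',o['tool_pos']+r.apply(FT),'ax',r.apply(AX),N);p,Rt=final(.08);print(rel(p,Rt))
out=np.zeros((600,800,3),np.uint8)
s=imaging.capture('scene')[:,:,::-1];t=imaging.capture('top')[:,:,::-1];w=imaging.capture('wrist')[:,:,::-1]
cv2.imwrite('pics/s3.png',s);cv2.imwrite('pics/t3.png',t)
a=cv2.resize(s[150:275,120:240],None,fx=3.2,fy=3.2,interpolation=cv2.INTER_CUBIC);out[:400,:384]=a
b=cv2.resize(t[115:215,260:360],None,fx=4,fy=4,interpolation=cv2.INTER_CUBIC);out[:400,400:800]=b
out[405:597,:256]=cv2.resize(w,(256,192));cv2.imwrite('pics/c3.png',out)
E
```

```text
[ 0.5638113  -0.18767329  0.18931905] [-0.43   0.107 -1.175 -0.695  0.202 -0.129] 14.0 [ 0.14067613  0.19407272 -1.49327885] 0.03300373905488481
face [ 0.61299652 -0.19712961  0.19801981] ax [ 0.98210352 -0.18833894  0.00106062] [ 0.9826128  -0.18566662  0.        ]
(array([-0.0173,  0.    ,  0.0341]), array([-0.0008,  0.0011, -0.0038]))
```

View pics/c3.png

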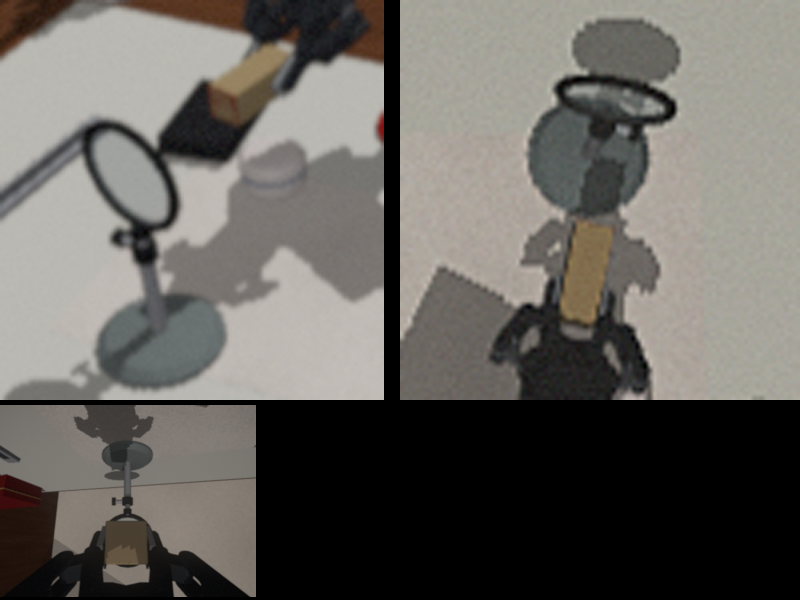

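The crop shows the seal level, with its reddish face at crop (226,105) turned to the lens. In top it lines up with the lens normal, and the magnifier hasn't moved. Last 4 cm.

Request:
{"name": "step_arm", "arguments": {
  "deltas": "0.02 -0.005 0 0.01 0 0 -0.002;0.02 -0.01 0 0.02 0 0 -0.004;0.02 -0.014 0 0.028 0 0 -0.004;0.02 -0.017 0 0.034 0 0 -0.004;0.02 -0.017 0 0.034 0 0 -0.004;0.02 -0.017 0 0.034 0 0 -0.004"
}}

```text
t: 14.9
tool_pos: [0.6016, -0.1952, 0.1858]
orientation: [0.082, 0.874, -0.045, 0.477]
force: [-0.1, 0.6, -2.7]
finger_gap: 0.0328
grasp_force: 81.2
```

```bash
python3 - <<'E'
from h import *
print([np.round(proj(n,np.array([.613,-.1971,.198])+np.array([0,0,.017])*(n=='top')),1) for n in('scene','top')])
o=sensors.get_obs();r=R.from_quat(o['orientation']);f=o['tool_pos']+r.apply(FT)
print(o['t'],'face-lens',f-L,'ax',r.apply(AX),np.abs(o['joint_vel']).max(),o['grasp_force'])
out=np.zeros((600,800,3),np.uint8)
s=imaging.capture('scene')[:,:,::-1];t=imaging.capture('top')[:,:,::-1]
print('face px pred',proj('scene',f),proj('top',f+[0,0,.017]),'lens',proj('scene',L),proj('top',L))
out[:400,:384]=cv2.resize(s[150:275,120:240],None,fx=3.2,fy=3.2,interpolation=cv2.INTER_CUBIC)
out[:400,400:800]=cv2.resize(t[115:215,260:360],None,fx=4,fy=4,interpolation=cv2.INTER_CUBIC);cv2.imwrite('pics/c4.png',out[:400])
E
```

```text
[array([189.7, 182.4]), array([308.6, 170.1])]
14.9 face-lens [-0.07819436  0.0145128   0.00053697] ax [ 0.98248557 -0.18632342  0.002383  ] 0.004566192732311584 81.1534595489502
face px pred (np.float64(180.71794719003844), np.float64(189.78473234790914)) (np.float64(310.5970042218133), np.float64(159.8154126881705)) lens (np.float64(160.66444428687169), np.float64(204.25474105919614)) (np.float64(314.1163921336039), np.float64(139.73460035540327))
```

View pics/c4.png

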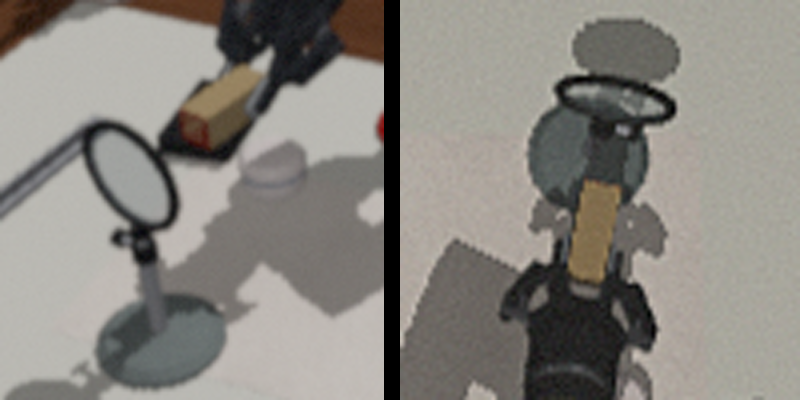

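The carved face is at scene crop (195,128), about pixel (181,190), matching the prediction to within a pixel. It sits 80 mm from the lens, on its axis, level and still, so I'm handing in.

```bash
python3 -c "
from rig import workorder
print(workorder.finish_job())"
```

```text
the job is handed in; nothing more can be done
None
```

I handed the job in with the biggest seal held level and still on your side of the lens, its carved face squarely facing the glass, about 8 cm off and centred by my camera measurements. The hand-in returned no verdict. I put the seal back in its well once to regrasp it at a tilt, because the arm could not reach the lens with the first grip.

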